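# Free the ratchet pawl of the trolley jack and push its lift arm down

## Task

The trolley jack on the bench still stands raised, locked by its ratchet, and is to be put away lowered: press the pawl's thumb pad fully down so that the pawl comes out of the teeth, then push the saddle down until the lift arm is fully down on its stop. Leave the pawl pressed free, use only pressing and pushing without lifting the lift arm, and leave the things lying around the jack where they are.

Things in the scene. Friction and masses are not known exactly. Their poses are not given: they have to be found in the camera images.
- jack: blue trolley jack, about 400 mm long, 150 mm wide over its wheels, too heavy to shift (treat it as fixed). Origin on the bench under its middle; its x axis points along the jack from the pad end to the saddle end, z up
- lift_hinge (a point): fixed point on the hinge axis of the lift arm, on the jack's centre line, 60 mm behind its origin and 85 mm above the bench; the axis runs level across the jack (along its y)
- lift_arm (a joint): angle (rad) of the grey lift arm above level: 0 = fully down on its stop, positive = saddle end raised, upper stop 0.85; starts raised at about 0.3 to 0.75. The arm carries a steel toothed quadrant (60 mm radius about the hinge, standing up between the side plates); while the pawl is in its teeth (a tooth every 0.15 rad) it cannot go down or up. With the pawl free it stays wherever it is left, sinking only when pushed: about 4 to 10 N downwards on the saddle
- saddle_cup (a point): centre of the floor of the saddle, a round dark steel cup at the end of the lift arm, 76 mm across outside, its recess about 65 mm across and 8 mm deep, opening upward. It stays level at every arm angle. The cup floor lies 240 mm x cos(angle) ahead of the hinge along the jack's x and 240 mm x sin(angle) + 26 mm above it, so while it sinks it also travels up to 60 mm away from the hinge: 111 mm above the bench when fully down
- pawl (a joint): angle (rad) of the ratchet pawl, a dark steel see-saw on a cross pin at the rear of the jack: 0 = its tooth is hooked into the quadrant (locked, as at the start), the teeth are clear beyond about 0.2, stop at 0.42 (pad fully down). Friction holds it wherever it is left
- pawl_pad (a point): centre of the top of the pawl's ribbed thumb pad, 36 x 40 mm and 6 mm thick, at the end of the jack away from the saddle, 182 mm behind the jack's origin, about 114 mm above the bench at the start. Pressing it down takes about 4 N (up to 12 N if the teeth bind); its centre drops about 22 mm to its stop and moves 4 mm away from the saddle end. The handle socket lies below, clear of it
- spray_can: closed aerosol can, 60 mm across, 170 mm tall, standing beside the jack (bystander; origin at the centre of its foot)
- deep_socket: stepped steel wrench socket, 28 mm across, 55 mm tall, standing on end near the saddle end (bystander; origin at the centre of its foot)
- wheel_nut: steel wheel nut, 38 mm across, 30 mm tall, standing near the pad end (bystander; origin at the centre of its foot)
- wrench: steel wrench, 170 mm long, lying along its x axis beside the jack (bystander; origin on the bench under its middle)
- screwdriver: screwdriver with a plastic handle, 180 mm long, lying along its x axis behind the pad end (bystander; origin on the bench under its middle)
- grease_tin: lidded round tin, 72 mm across, 55 mm tall, standing beyond the saddle end (bystander; origin at the centre of its foot)

How it is judged:
On the way, in this order (a step that is already met when the one before it is completed fails the run):
1. the pawl is pressed clear of the teeth while the lift arm is still raised (value of joint pawl above 0.28 rad and value of joint lift_arm above 0.2 rad), for 0.1 s.
2. the lift arm is pushed down onto its stop, with the pawl free (value of joint lift_arm below 0.04 rad and value of joint pawl above 0.25 rad), for 0.2 s.
At the end, for the whole second after the job is handed in: The lift arm is within 0.04 rad (about 10 mm at the saddle) of its lower stop, the pawl is still pressed free (beyond 0.25 rad), and every bystander is within 30 mm of where it stood (all of step 2 and distance of each of spray_can, deep_socket, wheel_nut, wrench, screwdriver, grease_tin from where it was at the start of the episode below 0.03 m); the robot touches nothing.
It fails at once if the lift arm is lifted (value of joint lift_arm above 0.82 rad or velocity of joint lift_arm above 0.3 rad/s).
It fails at once if a bystander is shifted, lifted or knocked over (distance of any of spray_can, deep_socket, wheel_nut, wrench, screwdriver, grease_tin from where it was at the start of the episode above 0.03 m).
It also fails if it takes over 48 s, if anything falls off the work surface, if the arm or the gripper's body presses on something with over 40 N, if the wrist force passes 120 N, or if a joint passes its speed limit or range.

## Robot

A 7-joint arm with a two-finger parallel gripper is mounted at the origin on the work surface. World frame = base frame: x ahead of the robot, y to its left, z up, the work surface at z = 0. Lengths are in m, angles in rad, forces in N, time in s.
With the tool pointing down it reaches from about 0.4 to 0.85 m from the base axis. Payload 4.5 kg.
Tool frame: the origin (TCP) lies midway between the tips of the shut fingers; the grasp point (between the pads) lies 19 mm behind it (grip_depth is the z of the grasp point in the tool frame, in m); z points along the fingers, y is the line along which they close (so a half turn about z gives the same grasp; the last joint's range is limited). The gripper opens to 85 mm and grips with 20 to 120 N. Pads are 22 mm wide; open, the fingers measure 114 mm over their backs; the gripper's body (76 mm by 85 mm) begins 54 mm behind the grasp point. The pads swing forward as they close: fully open they stand 13 mm farther back than shut.
Start: joints at [-1.264, 0.689, -0.195, 1.565, 0.157, 0.902, -0.215], TCP at [0.168, 0.602, 0.231] pointing down, gripper open.
Joint ranges: [-3.01, 3.01], [-0.46, 2.08], [-1.47, 1.51], [0.13, 2.56], [-1, 4.14], [0.04, 2.09], [-2.66, 2.66]. Speed limits (rad/s): [2.57, 2.57, 3.14, 3.14, 3.14, 3.14, 3.14].

## Interface

Orientations are given as a rotation vector (axis times angle).
In Python, from cell import read_state, camera, camera_model, sign_off, grip_depth gives the robot as it stands.
- The arm moves only by the tool move_arm, never from a script. Its argument "commands" is a list of rows, each an object of numbers: "tx", "ty", "tz": the shift along the tool's x, y, z as a fraction of full scale; "ax", "ay", "az": the turn, a rotation vector about the tool's x, y, z as a fraction of full scale; "jaw": the opening, from -1 (shut) to 1 (fully open). In form: [{"tx": .., "ty": .., "tz": .., "ax": .., "ay": .., "az": .., "jaw": ..}, ...]. A call has exactly 10 rows; each row is the pose to reach, as a shift and turn from the pose commanded when the call began, along the tool's axes at that moment, turning the shorter way round; what a row does not reach only later rows make up. Full scale, the value 1, is 0.3 m for a shift and pi rad for a turn. A row lasts 1/10 s, in which the tool goes at most 50 mm and 8.59 degrees, less where a joint would pass 70% of its speed; a pose out of reach is approached as far as the arm can. A call with a number of a shift or a turn outside -1 to 1 is refused whole. A call with a gripper value outside its range is refused whole. The fingers move at their own pace and stop on an object; "newtons" is the grip in N (left out, the last holds). Time passes only in rows, so rows that repeat a pose let the fingers close, or fill a call up. It gives the time, the measured TCP pose, the force, the opening and the grip force at its end, in the units of the state.
- read_state(): the state, without advancing time (a new reading comes with each control period).
- camera(name): name is "side" or "top" or "wrist"; returns (picture, depth): 480x640x3 uint8, red, green, blue; 480x640 float32, m along the optical axis (not along the pixel's ray), 0 where there is no reading.
- camera_model(name): a dict with "fovy" (degrees; the focal length in pixels is half the picture's height over the tangent of half this angle, whatever the lens; pixels are square), "cx", "cy" (the principal point, pixels), "k1" (the pictures are not rectified: a ray, as slopes to the right and down, at radius r is drawn at 1 + k1 r^2 times it, then the intrinsics apply), "pose" (4x4, takes a point from camera to world coordinates). Camera axes: x right, y down, z forward; pixel columns grow to the right and rows downward; lengths in m; the calibration is good to about 2 mm. A picture is of the moment at which its call begins: read the wrist's pose just before it. camera_model takes no time and is no camera call; for the wrist camera it gives the pose at the moment of the call.
- sign_off(): hands the job in; it is judged then, once.
The state is a dict: "t": time; "qpos": joint angles; "qd": joint speeds; "joint_efforts": joint torques, N m; "position": TCP position; "orientation": TCP orientation; "force": force on the tool from outside, world axes, zero at the start; "ft_torque": the same for the moment, N m; "opening": finger opening in m; "grip_force": force on a finger pad.
Only numpy, scipy, OpenCV 4.12 (cv2) and the standard library are available. Lean on these libraries where they do the work, as an engineer would, in place of code of your own. Each camera call takes 0.05 s, during which the arm holds its last target. There are 200 camera calls.

## Working session

There is one attempt and no reset: what is moved stays moved. The work goes in short steps, Python scripts to look and compute and a tool call to move; the robot and the scene stay as the last step left them, time stands still between calls to the robot, and variables do not carry over. Pictures are saved under pics/ and viewed, at most 10 in all, crops included, and the job is handed in when it is done.

Besides the shell and the picture viewer there is one more tool, called as name(argument=value, ...) on one line, values as JSON. move_arm: Moves the arm, as the interface text tells. Its arguments: {"type":"object","properties":{"commands":{"type":"array","items":{"type":"object","properties":{"tx":{"type":"number"},"ty":{"type":"number"},"tz":{"type":"number"},"ax":{"type":"number"},"ay":{"type":"number"},"az":{"type":"number"},"jaw":{"type":"number"}}}},"newtons":{"type":"number"}},"required":["commands"]}

```bash
mkdir -p pics; ls; cat > h.py <<'E'
import numpy as np, cv2
from cell import *
def world(name,dep,m=None):
    m=m or camera_model(name); f=240/np.tan(np.radians(m["fovy"])/2)
    v,u=np.mgrid[0:480,0:640].astype(float); K=np.array([[f,0,m["cx"]],[0,f,m["cy"]],[0,0,1]])
    p=cv2.undistortPoints(np.stack([u.ravel(),v.ravel()],1)[:,None],K,np.array([m["k1"],0,0,0,0.]))[:,0]
    d=dep.ravel(); P=np.stack([p[:,0]*d,p[:,1]*d,d],1)
    T=np.array(m["pose"]); return (P@T[:3,:3].T+T[:3,3]).reshape(480,640,3)
E
python3 - <<'E'
from h import *
for n in("top","side"):
    m=camera_model(n);im,d=camera(n);cv2.imwrite(f"pics/{n}0.png",im[:,:,::-1]);np.savez(n+"0",im=im,d=d,W=world(n,d,m))
    print(n,np.round(np.array(m["pose"]),3).tolist(),m["fovy"],(d>0).mean())
s=read_state();print(s["position"],s["orientation"],s["t"],grip_depth)
E
```

```text
pics
top [[0.014, -0.988, 0.152, 0.441], [-1.0, -0.011, 0.022, 0.023], [-0.02, -0.152, -0.988, 1.099], [0.0, 0.0, 0.0, 1.0]] 43.96632630690283 0.9958626302083333
side [[-0.694, -0.34, 0.635, 0.12], [-0.72, 0.34, -0.605, 0.494], [-0.011, -0.877, -0.481, 0.481], [0.0, 0.0, 0.0, 1.0]] 56.2103438334281 0.9960546875
[0.16826584 0.60130641 0.23054512] [-4.27019634e-01 -3.11231098e+00  2.64392185e-03] 0.1 -0.0187
```

View pics/top0.png

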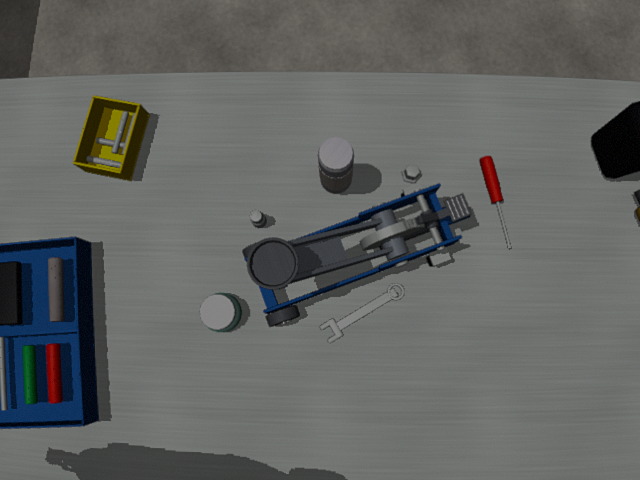

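View pics/side0.png

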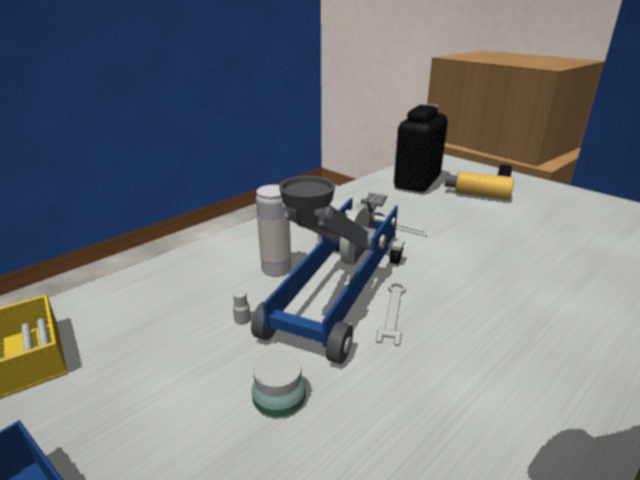

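The top view shows the saddle at about (273,262), the pad at (457,207), the can at (337,160), the nut at (411,174) and the screwdriver from (490,160) to (510,247). The side view confirms the saddle is raised.

```bash
python3 - <<'E'
from h import *
z=np.load("top0.npz");W=z["W"]
for n,(u,v,r) in dict(saddle=(273,262,4),rimL=(250,262,1),rimR=(297,262,1),rimT=(273,239,1),rimB=(273,287,1),pad=(458,207,4),can=(336,150,4),nut=(411,172,3),sock=(257,215,2),tin=(220,312,5),sdh=(490,180,2)).items():
    print(n,np.round(np.median(W[v-r:v+r+1,u-r:u+r+1].reshape(-1,3),0),4))
# pad: points with z .095-.13 in window
w=W[185:230,440:480];m=(w[...,2]>.098)&(w[...,2]<.135);
n,l,st,c=cv2.connectedComponentsWithStats(m.astype(np.uint8))
for i in range(1,n):
    if st[i,4]>30: print("pad comp",st[i],np.round(w[l==i].mean(0),4),cv2.minAreaRect((w[l==i][:,:2]*1000).astype(np.float32)))
# saddle rim
w=W[225:300,235:310];zs=w[...,2];top=np.percentile(zs,97);p=w[zs>top-.006]
A=np.c_[2*p[:,:2],np.ones(len(p))];s=np.linalg.lstsq(A,(p[:,:2]**2).sum(1),rcond=None)[0];print("rim z",top,"c",s[:2],np.sqrt(s[2]+s[0]**2+s[1]**2))
# blue plates
hsv=cv2.cvtColor(z["im"],cv2.COLOR_RGB2HSV);b=(hsv[...,0]>100)&(hsv[...,0]<125)&(hsv[...,1]>130);b[:, :235]=0;b[:,480:]=0;b[:180]=0;b[330:]=0
q=W[b];print(len(q),cv2.minAreaRect((q[:,:2]*1000).astype(np.float32)),np.percentile(q[:,2],[5,50,95]))
E
```

```text
saddle [0.5379 0.1152 0.2504]
rimL [0.5368 0.1476 0.2563]
rimR [0.5375 0.08   0.2583]
rimT [0.5701 0.1155 0.2568]
rimB [0.5013 0.1134 0.2583]
pad [ 0.6507 -0.1815  0.1146]
can [0.7309 0.0265 0.1704]
nut [ 0.7342 -0.1126  0.0291]
sock [0.6441 0.1675 0.0559]
tin [0.4702 0.2278 0.0557]
sdh [ 0.7223 -0.2623  0.0241]
pad comp [  0   9  31  28 554] [ 0.6493 -0.1772  0.113 ] ((648.3004760742188, -173.77484130859375), (39.07488250732422, 50.192161560058594), 20.170522689819336)
rim z 0.25878189106688465 c [0.51002382 0.0909066 ] 0.05286911598038415
2454 ((563.15087890625, -31.0806884765625), (178.07748413085938, 397.9681396484375), 24.465961456298828) [0.05591887 0.08388061 0.11356391]
```

```bash
cat >> h.py <<'E'
from scipy.spatial.transform import Rotation as Ro
def plan(*wps):
    # wps: (x,y,z,heading of tool x deg); prints move fractions
    s=read_state();p=np.array(s["position"]);R=Ro.from_rotvec(s["orientation"]);print(s["t"],np.round(p,4),np.round(s["force"],1),"q",np.round(s["qpos"],2))
    for x,y,z,h in wps:
        c,q=np.cos(np.radians(h)),np.sin(np.radians(h))
        T=Ro.from_matrix([[c,q,0],[q,-c,0],[0,0,-1]])
        t=R.inv().apply(np.array([x,y,z])-p)/.3;a=(R.inv()*T).as_rotvec()/np.pi
        print(np.round(t,3),np.round(a,3));p=np.array([x,y,z]);R=T
E
python3 - <<'E'
from h import *
plan((.34,.34,.34,147),(.52,.08,.34,125),(.6507,-.1815,.20,111),(.6507,-.1815,.125,111))
E
```

```text
0.1 [0.1683 0.6013 0.2305] [-0.1  0.  -0.1] q [-1.26  0.69 -0.19  1.57  0.16  0.9  -0.22]
[-0.786 -0.685 -0.364] [-0.001  0.     0.097]
[-0.975 -0.4    0.   ] [0.    0.    0.122]
[-0.964 -0.143  0.467] [0.    0.    0.078]
[0.   0.   0.25] [0. 0. 0.]
```

move_arm(commands=[{"tz":-0.36,"jaw":-1},{"tz":-0.36,"jaw":-1},{"tx":-0.786,"ty":-0.685,"tz":-0.364,"az":0.097,"jaw":-1},{"tx":-0.786,"ty":-0.685,"tz":-0.364,"az":0.097,"jaw":-1},{"tx":-0.786,"ty":-0.685,"tz":-0.364,"az":0.097,"jaw":-1},{"tx":-0.786,"ty":-0.685,"tz":-0.364,"az":0.097,"jaw":-1},{"tx":-0.786,"ty":-0.685,"tz":-0.364,"az":0.097,"jaw":-1},{"tx":-0.786,"ty":-0.685,"tz":-0.364,"az":0.097,"jaw":-1},{"tx":-0.786,"ty":-0.685,"tz":-0.364,"az":0.097,"jaw":-1},{"tx":-0.786,"ty":-0.685,"tz":-0.364,"az":0.097,"jaw":-1}])

```text
invalid input at $.commands[0]: expected keys tx, ty, tz, ax, ay, az, jaw
```

move_arm(commands=[{"tx":-0.975,"ty":-0.4,"az":0.122,"jaw":-1},{"tx":-0.975,"ty":-0.4,"az":0.122,"jaw":-1},{"tx":-0.975,"ty":-0.4,"az":0.122,"jaw":-1},{"tx":-0.975,"ty":-0.4,"az":0.122,"jaw":-1},{"tx":-0.975,"ty":-0.4,"az":0.122,"jaw":-1},{"tx":-0.975,"ty":-0.4,"az":0.122,"jaw":-1},{"tx":-0.975,"ty":-0.4,"az":0.122,"jaw":-1},{"tx":-0.975,"ty":-0.4,"az":0.122,"jaw":-1},{"tx":-0.975,"ty":-0.4,"az":0.122,"jaw":-1},{"tx":-0.975,"ty":-0.4,"az":0.122,"jaw":-1}])

```text
invalid input at $.commands[0]: expected keys tx, ty, tz, ax, ay, az, jaw
```

All keys are required in every row.

move_arm(commands=[{"tx":0,"ty":0,"tz":-0.36,"ax":0,"ay":0,"az":0,"jaw":-1},{"tx":0,"ty":0,"tz":-0.36,"ax":0,"ay":0,"az":0,"jaw":-1},{"tx":-0.786,"ty":-0.685,"tz":-0.364,"ax":0,"ay":0,"az":0.097,"jaw":-1},{"tx":-0.786,"ty":-0.685,"tz":-0.364,"ax":0,"ay":0,"az":0.097,"jaw":-1},{"tx":-0.786,"ty":-0.685,"tz":-0.364,"ax":0,"ay":0,"az":0.097,"jaw":-1},{"tx":-0.786,"ty":-0.685,"tz":-0.364,"ax":0,"ay":0,"az":0.097,"jaw":-1},{"tx":-0.786,"ty":-0.685,"tz":-0.364,"ax":0,"ay":0,"az":0.097,"jaw":-1},{"tx":-0.786,"ty":-0.685,"tz":-0.364,"ax":0,"ay":0,"az":0.097,"jaw":-1},{"tx":-0.786,"ty":-0.685,"tz":-0.364,"ax":0,"ay":0,"az":0.097,"jaw":-1},{"tx":-0.786,"ty":-0.685,"tz":-0.364,"ax":0,"ay":0,"az":0.097,"jaw":-1}])

```text
t: 1.1
position: [0.3415, 0.3381, 0.3405]
orientation: [0.903, 3.008, -0.002]
force: [-0.1, 0.9, 1.1]
opening: -0.0003
grip_force: 0.0
```

move_arm(commands=[{"tx":-0.975,"ty":-0.4,"tz":0,"ax":0,"ay":0,"az":0.122,"jaw":-1},{"tx":-0.975,"ty":-0.4,"tz":0,"ax":0,"ay":0,"az":0.122,"jaw":-1},{"tx":-0.975,"ty":-0.4,"tz":0,"ax":0,"ay":0,"az":0.122,"jaw":-1},{"tx":-0.975,"ty":-0.4,"tz":0,"ax":0,"ay":0,"az":0.122,"jaw":-1},{"tx":-0.975,"ty":-0.4,"tz":0,"ax":0,"ay":0,"az":0.122,"jaw":-1},{"tx":-0.975,"ty":-0.4,"tz":0,"ax":0,"ay":0,"az":0.122,"jaw":-1},{"tx":-0.975,"ty":-0.4,"tz":0,"ax":0,"ay":0,"az":0.122,"jaw":-1},{"tx":-0.975,"ty":-0.4,"tz":0,"ax":0,"ay":0,"az":0.122,"jaw":-1},{"tx":-0.975,"ty":-0.4,"tz":0,"ax":0,"ay":0,"az":0.122,"jaw":-1},{"tx":-0.975,"ty":-0.4,"tz":0,"ax":0,"ay":0,"az":0.122,"jaw":-1}])

```text
t: 2.1
position: [0.5188, 0.0834, 0.3403]
orientation: [-1.444, -2.788, -0.002]
force: [-0.2, -0.4, 0.4]
opening: 0.0001
grip_force: 0.0
```

```bash
python3 - <<'E'
from h import *
plan((.6507,-.1815,.20,111),(.6507,-.1815,.125,111))
E
```

```text
2.1 [0.5188 0.0834 0.3403] [-0.2 -0.4  0.4] q [-0.28  0.43  0.05  1.72 -0.02  1.    0.39]
[-0.976 -0.15   0.466] [-0.    -0.001  0.079]
[0.   0.   0.25] [0. 0. 0.]
```

move_arm(commands=[{"tx":-0.5,"ty":-0.08,"tz":0.0,"ax":0,"ay":0,"az":0.04,"jaw":-1},{"tx":-0.5,"ty":-0.08,"tz":0.0,"ax":0,"ay":0,"az":0.04,"jaw":-1},{"tx":-0.976,"ty":-0.15,"tz":0.2,"ax":0,"ay":0,"az":0.079,"jaw":-1},{"tx":-0.976,"ty":-0.15,"tz":0.3,"ax":0,"ay":0,"az":0.079,"jaw":-1},{"tx":-0.976,"ty":-0.15,"tz":0.466,"ax":0,"ay":0,"az":0.079,"jaw":-1},{"tx":-0.976,"ty":-0.15,"tz":0.466,"ax":0,"ay":0,"az":0.079,"jaw":-1},{"tx":-0.976,"ty":-0.15,"tz":0.466,"ax":0,"ay":0,"az":0.079,"jaw":-1},{"tx":-0.976,"ty":-0.15,"tz":0.466,"ax":0,"ay":0,"az":0.079,"jaw":-1},{"tx":-0.976,"ty":-0.15,"tz":0.466,"ax":0,"ay":0,"az":0.079,"jaw":-1},{"tx":-0.976,"ty":-0.15,"tz":0.466,"ax":0,"ay":0,"az":0.079,"jaw":-1}])

```text
t: 3.1
position: [0.6516, -0.1824, 0.202]
orientation: [1.78, 2.587, 0.004]
force: [-0.5, 0.6, -0.0]
opening: -0.0
grip_force: 0.0
```

```bash
python3 - <<'E'
from h import *
plan((.6507,-.1815,.122,111),(.652,-.185,.092,111))
m=camera_model("wrist");im,d=camera("wrist");cv2.imwrite("pics/w1.png",im[:,:,::-1]);W=world("wrist",d,m);np.savez("w1",im=im,W=W)
m=(W[...,2]>.105)&(W[...,2]<.13)&(np.hypot(W[...,0]-.65,W[...,1]+.18)<.035)
print(m.sum(),W[m].mean(0) if m.any() else 0, cv2.minAreaRect((W[m][:,:2]*1000).astype(np.float32)) if m.any() else 0)
E
```

```text
3.1 [ 0.6516 -0.1824  0.202 ] [-0.5  0.6 -0. ] q [ 0.15  0.79  0.1   1.43 -0.09  0.92  0.65]
[ 0.004 -0.002  0.267] [ 0.001 -0.    -0.   ]
[-0.012 -0.     0.1  ] [0. 0. 0.]
4680 [ 0.65001364 -0.17920284  0.11216131] ((647.564697265625, -172.6668701171875), (39.75930404663086, 54.46820068359375), 20.80667495727539)
```

View pics/w1.png

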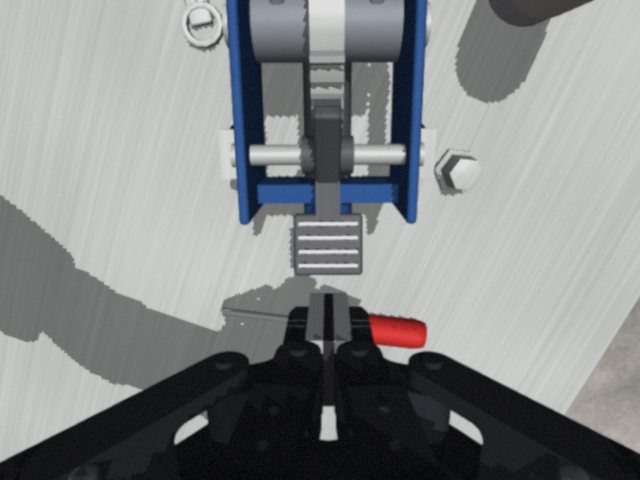

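The wrist view shows the pad at cols 294–362, rows 213–274 (centre (328,244)), aligned with the fingers. I'll read its world position and then descend.

```bash
python3 - <<'E'
from h import *
W=np.load("w1.npz")["W"]
print([np.round(np.median(W[v-2:v+3,u-2:u+3].reshape(-1,3),0),4) for v,u in((244,328),(220,328),(268,328),(244,300),(244,356))])
E
```

```text
[array([ 0.6509, -0.1814,  0.1125]), array([ 0.6461, -0.1689,  0.1099]), array([ 0.6557, -0.1941,  0.1159]), array([ 0.6358, -0.1871,  0.1127]), array([ 0.666 , -0.1758,  0.1125])]
```

move_arm(commands=[{"tx":0.004,"ty":0,"tz":0.06,"ax":0,"ay":0,"az":0,"jaw":-1},{"tx":0.004,"ty":0,"tz":0.12,"ax":0,"ay":0,"az":0,"jaw":-1},{"tx":0.004,"ty":0,"tz":0.18,"ax":0,"ay":0,"az":0,"jaw":-1},{"tx":0.004,"ty":0,"tz":0.22,"ax":0,"ay":0,"az":0,"jaw":-1},{"tx":0.004,"ty":0,"tz":0.25,"ax":0,"ay":0,"az":0,"jaw":-1},{"tx":0.004,"ty":0,"tz":0.25,"ax":0,"ay":0,"az":0,"jaw":-1},{"tx":0.004,"ty":0,"tz":0.25,"ax":0,"ay":0,"az":0,"jaw":-1},{"tx":0.004,"ty":0,"tz":0.25,"ax":0,"ay":0,"az":0,"jaw":-1},{"tx":0.004,"ty":0,"tz":0.25,"ax":0,"ay":0,"az":0,"jaw":-1},{"tx":0.004,"ty":0,"tz":0.25,"ax":0,"ay":0,"az":0,"jaw":-1}])

```text
t: 4.15
position: [0.6504, -0.1845, 0.1262]
orientation: [1.785, 2.584, 0.001]
force: [0.1, 0.3, -0.8]
opening: 0.0001
grip_force: 0.0
```

```bash
python3 - <<'E'
from h import *
plan((.652,-.185,.092,111))
E
```

```text
4.15 [ 0.6504 -0.1845  0.1262] [ 0.1  0.3 -0.8] q [ 0.16  0.88  0.09  1.49 -0.1   0.77  0.65]
[-0.003  0.004  0.114] [ 0.     0.    -0.002]
```

move_arm(commands=[{"tx":0,"ty":0,"tz":0.02,"ax":0,"ay":0,"az":0,"jaw":-1},{"tx":0,"ty":0,"tz":0.035,"ax":0,"ay":0,"az":0,"jaw":-1},{"tx":0,"ty":0,"tz":0.05,"ax":0,"ay":0,"az":0,"jaw":-1},{"tx":-0.002,"ty":0,"tz":0.06,"ax":0,"ay":0,"az":0,"jaw":-1},{"tx":-0.003,"ty":0,"tz":0.07,"ax":0,"ay":0,"az":0,"jaw":-1},{"tx":-0.004,"ty":0,"tz":0.08,"ax":0,"ay":0,"az":0,"jaw":-1},{"tx":-0.005,"ty":0,"tz":0.09,"ax":0,"ay":0,"az":0,"jaw":-1},{"tx":-0.006,"ty":0,"tz":0.1,"ax":0,"ay":0,"az":0,"jaw":-1},{"tx":-0.006,"ty":0,"tz":0.105,"ax":0,"ay":0,"az":0,"jaw":-1},{"tx":-0.006,"ty":0,"tz":0.105,"ax":0,"ay":0,"az":0,"jaw":-1}])

```text
t: 5.15
position: [0.6516, -0.1882, 0.0947]
orientation: [1.785, 2.581, -0.001]
force: [0.5, -2.9, 3.9]
opening: -0.0002
grip_force: 2.1
```

```bash
python3 - <<'E'
from h import *
plan((.652,-.185,.088,111))
E
```

```text
5.15 [ 0.6516 -0.1882  0.0947] [ 0.5 -2.9  3.9] q [ 0.17  0.92  0.09  1.5  -0.1   0.71  0.66]
[0.01  0.005 0.022] [ 0.     0.001 -0.002]
```

move_arm(commands=[{"tx":0,"ty":0,"tz":0.004,"ax":0,"ay":0,"az":0,"jaw":-1},{"tx":0,"ty":0,"tz":0.008,"ax":0,"ay":0,"az":0,"jaw":-1},{"tx":0,"ty":0,"tz":0.012,"ax":0,"ay":0,"az":0,"jaw":-1},{"tx":0,"ty":0,"tz":0.016,"ax":0,"ay":0,"az":0,"jaw":-1},{"tx":0,"ty":0,"tz":0.02,"ax":0,"ay":0,"az":0,"jaw":-1},{"tx":0,"ty":0,"tz":0.022,"ax":0,"ay":0,"az":0,"jaw":-1},{"tx":0,"ty":0,"tz":0.022,"ax":0,"ay":0,"az":0,"jaw":-1},{"tx":0,"ty":0,"tz":0.022,"ax":0,"ay":0,"az":0,"jaw":-1},{"tx":0,"ty":0,"tz":0.022,"ax":0,"ay":0,"az":0,"jaw":-1},{"tx":0,"ty":0,"tz":0.022,"ax":0,"ay":0,"az":0,"jaw":-1}])

```text
t: 6.15
position: [0.6519, -0.1882, 0.092]
orientation: [1.784, 2.58, -0.0]
force: [-5.0, -1.1, 26.6]
opening: -0.0002
grip_force: 13.0
```

The force rose to 27 N, so the pad is on its stop. I'll back off and check.

move_arm(commands=[{"tx":0,"ty":0,"tz":0.0,"ax":0,"ay":0,"az":0,"jaw":-1},{"tx":0,"ty":0,"tz":-0.04,"ax":0,"ay":0,"az":0,"jaw":-1},{"tx":0,"ty":0,"tz":-0.1,"ax":0,"ay":0,"az":0,"jaw":-1},{"tx":0,"ty":0,"tz":-0.2,"ax":0,"ay":0,"az":0,"jaw":-1},{"tx":0,"ty":0,"tz":-0.35,"ax":0,"ay":0,"az":0,"jaw":-1},{"tx":0,"ty":0,"tz":-0.35,"ax":0,"ay":0,"az":0,"jaw":-1},{"tx":0,"ty":0,"tz":-0.35,"ax":0,"ay":0,"az":0,"jaw":-1},{"tx":0,"ty":0,"tz":-0.35,"ax":0,"ay":0,"az":0,"jaw":-1},{"tx":0,"ty":0,"tz":-0.35,"ax":0,"ay":0,"az":0,"jaw":-1},{"tx":0,"ty":0,"tz":-0.35,"ax":0,"ay":0,"az":0,"jaw":-1}])

```text
t: 7.15
position: [0.6499, -0.1857, 0.1911]
orientation: [-1.784, -2.583, 0.001]
force: [0.3, 0.3, 0.8]
opening: -0.0003
grip_force: 0.0
```

```bash
python3 - <<'E'
from h import *
m=camera_model("wrist");im,d=camera("wrist");cv2.imwrite("pics/w2.png",im[:,:,::-1]);W=world("wrist",d,m)
u=np.array([-.3585,.9335]);o=np.array([.6507,-.1815])
q=W[...,:2]-o;a=q@u;b=q@np.array([-u[1],u[0]])
for a0 in(-.016,-.008,0,.008,.016):
    k=(abs(a-a0)<.002)&(abs(b)<.012);print(a0,k.sum(),np.median(W[...,2][k]))
plan((.62,-.11,.36,111),(.537,.1145,.36,111),(.537,.1145,.258,111))
E
```

```text
-0.016 277 0.08938940628962452
-0.008 608 0.22786045372068867
0 602 0.22766575287453325
0.008 8240 0.2415040952750957
0.016 642 0.2806261618966534
7.2 [ 0.6501 -0.1858  0.1914] [-0.4 -0.  -1.3] q [ 0.16  0.81  0.1   1.44 -0.09  0.9   0.65]
[ 0.273 -0.005 -0.562] [-0.001 -0.    -0.001]
[0.798 0.01  0.   ] [0. 0. 0.]
[0.   0.   0.34] [0. 0. 0.]
```

The pad's rear edge has dropped from 0.116 to 0.089 m, so the pawl is free. Next is the saddle.

move_arm(commands=[{"tx":0,"ty":0,"tz":-0.3,"ax":0,"ay":0,"az":0,"jaw":-1},{"tx":0,"ty":0,"tz":-0.562,"ax":0,"ay":0,"az":0,"jaw":-1},{"tx":0.1,"ty":0,"tz":-0.562,"ax":0,"ay":0,"az":0,"jaw":-1},{"tx":0.273,"ty":-0.005,"tz":-0.562,"ax":0,"ay":0,"az":0,"jaw":-1},{"tx":0.273,"ty":-0.005,"tz":-0.562,"ax":0,"ay":0,"az":0,"jaw":-1},{"tx":0.5,"ty":-0.002,"tz":-0.562,"ax":0,"ay":0,"az":0,"jaw":-1},{"tx":0.8,"ty":0,"tz":-0.562,"ax":0,"ay":0,"az":0,"jaw":-1},{"tx":0.9,"ty":0,"tz":-0.562,"ax":0,"ay":0,"az":0,"jaw":-1},{"tx":0.9,"ty":0,"tz":-0.562,"ax":0,"ay":0,"az":0,"jaw":-1},{"tx":0.9,"ty":0,"tz":-0.562,"ax":0,"ay":0,"az":0,"jaw":-1}])

```text
t: 8.2
position: [0.5527, 0.074, 0.3603]
orientation: [-1.768, -2.591, -0.003]
force: [1.0, 0.3, -0.7]
opening: 0.0
grip_force: 0.0
```

```bash
python3 - <<'E'
from h import *
m=camera_model("wrist");im,d=camera("wrist");cv2.imwrite("pics/w3.png",im[:,:,::-1]);W=world("wrist",d,m)
q=np.hypot(W[...,0]-.537,W[...,1]-.1145);k=(W[...,2]>.2535)&(W[...,2]<.264)&(q<.045);p=W[k]
r=cv2.minEnclosingCircle((p[:,:2]*1000).astype(np.float32));f=(q<.02)&(W[...,2]<.27)&(W[...,2]>.2)
print(k.sum(),r,f.sum(),np.median(W[f],0))
plan((.537,.1145,.36,111),(.537,.1145,.258,111))
E
```

```text
3473 ((536.1578369140625, 114.0731430053711), 37.60062026977539) 3498 [0.53682763 0.1148321  0.24877393]
8.25 [0.5539 0.0699 0.3605] [ 0.6 -0.6 -0.2] q [-0.28  0.46  0.12  1.59 -0.06  1.1   0.22]
[0.159 0.001 0.002] [-0.    -0.001  0.001]
[0.   0.   0.34] [0. 0. 0.]
```

View pics/w3.png

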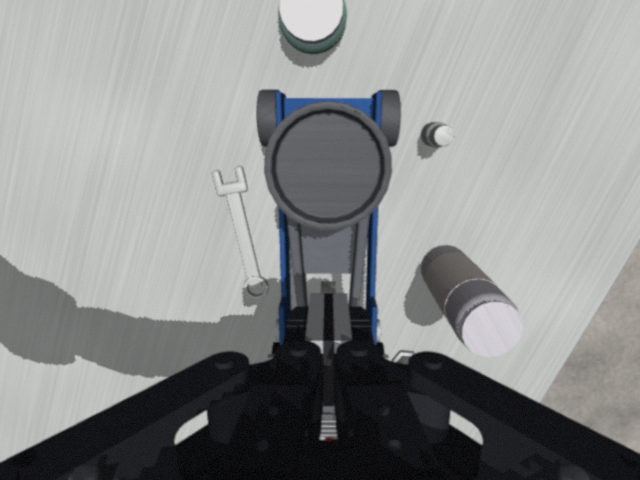

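The cup is centred at pixel (328,165), world (0.5365, 0.1145), with its floor at z≈0.249. That matches the top view.

move_arm(commands=[{"tx":0.1,"ty":0,"tz":0,"ax":0,"ay":0,"az":0,"jaw":-1},{"tx":0.16,"ty":0,"tz":0,"ax":0,"ay":0,"az":0,"jaw":-1},{"tx":0.16,"ty":0,"tz":0.05,"ax":0,"ay":0,"az":0,"jaw":-1},{"tx":0.16,"ty":0,"tz":0.15,"ax":0,"ay":0,"az":0,"jaw":-1},{"tx":0.16,"ty":0,"tz":0.25,"ax":0,"ay":0,"az":0,"jaw":-1},{"tx":0.16,"ty":0,"tz":0.31,"ax":0,"ay":0,"az":0,"jaw":-1},{"tx":0.16,"ty":0,"tz":0.33,"ax":0,"ay":0,"az":0,"jaw":-1},{"tx":0.16,"ty":0,"tz":0.34,"ax":0,"ay":0,"az":0,"jaw":-1},{"tx":0.16,"ty":0,"tz":0.34,"ax":0,"ay":0,"az":0,"jaw":-1},{"tx":0.16,"ty":0,"tz":0.34,"ax":0,"ay":0,"az":0,"jaw":-1}])

```text
t: 9.25
position: [0.5389, 0.1111, 0.2601]
orientation: [1.785, 2.583, 0.002]
force: [0.2, -0.3, 0.2]
opening: -0.0003
grip_force: 0.0
```

```bash
python3 - <<'E'
from h import *
u=np.array([-.3585,.9335]);h=np.array([.6507,-.1815])+.122*u
L=[]
s=read_state();p=np.array(s["position"]);R=Ro.from_rotvec(s["orientation"])
for a in(.61,.55,.5,.45,.4,.35,.3,.25,.2,.15,.1,.05,0):
    c=h+u*.24*np.cos(a);x=[*c,.111+.24*np.sin(a)];print(a,np.round(x,4),np.round(R.inv().apply(np.array(x)-p)/.3,3))
plan()
E
```

```text
0.61 [0.5364 0.116  0.2485] [ 0.018 -0.002  0.039]
0.55 [0.5336 0.1234 0.2364] [ 0.045 -0.002  0.079]
0.5 [0.5315 0.129  0.2261] [ 0.065 -0.003  0.113]
0.45 [0.5295 0.1341 0.2154] [ 0.083 -0.003  0.149]
0.4 [0.5277 0.1387 0.2045] [ 0.099 -0.003  0.185]
0.35 [0.5261 0.1428 0.1933] [ 0.114 -0.003  0.223]
0.3 [0.5248 0.1464 0.1819] [ 0.127 -0.003  0.261]
0.25 [0.5236 0.1495 0.1704] [ 0.138 -0.003  0.299]
0.2 [0.5226 0.152  0.1587] [ 0.147 -0.003  0.338]
0.15 [0.5219 0.1539 0.1469] [ 0.154 -0.003  0.377]
0.1 [0.5214 0.1553 0.135 ] [ 0.159 -0.004  0.417]
0.05 [0.521  0.1561 0.123 ] [ 0.162 -0.004  0.457]
0 [0.5209 0.1564 0.111 ] [ 0.163 -0.004  0.497]
9.25 [0.5389 0.1111 0.2601] [ 0.2 -0.3  0.2] q [-0.35  0.55  0.1   1.77 -0.07  0.82  0.15]
```

move_arm(commands=[{"tx":0.018,"ty":0,"tz":0.03,"ax":0,"ay":0,"az":0,"jaw":-1},{"tx":0.02,"ty":0,"tz":0.042,"ax":0,"ay":0,"az":0,"jaw":-1},{"tx":0.03,"ty":0,"tz":0.055,"ax":0,"ay":0,"az":0,"jaw":-1},{"tx":0.038,"ty":0,"tz":0.068,"ax":0,"ay":0,"az":0,"jaw":-1},{"tx":0.046,"ty":0,"tz":0.081,"ax":0,"ay":0,"az":0,"jaw":-1},{"tx":0.054,"ty":0,"tz":0.095,"ax":0,"ay":0,"az":0,"jaw":-1},{"tx":0.065,"ty":-0.002,"tz":0.113,"ax":0,"ay":0,"az":0,"jaw":-1},{"tx":0.074,"ty":-0.003,"tz":0.131,"ax":0,"ay":0,"az":0,"jaw":-1},{"tx":0.083,"ty":-0.003,"tz":0.149,"ax":0,"ay":0,"az":0,"jaw":-1},{"tx":0.083,"ty":-0.003,"tz":0.149,"ax":0,"ay":0,"az":0,"jaw":-1}])

```text
t: 10.25
position: [0.5293, 0.136, 0.215]
orientation: [1.783, 2.585, 0.005]
force: [0.5, 0.9, 2.3]
opening: 0.0003
grip_force: 1.3
```

The saddle is sinking freely at about 2–4 N. I'll continue along the arc.

move_arm(commands=[{"tx":0.008,"ty":0,"tz":0.018,"ax":0,"ay":0,"az":0,"jaw":-1},{"tx":0.016,"ty":0,"tz":0.036,"ax":0,"ay":0,"az":0,"jaw":-1},{"tx":0.024,"ty":0,"tz":0.055,"ax":0,"ay":0,"az":0,"jaw":-1},{"tx":0.031,"ty":0,"tz":0.074,"ax":0,"ay":0,"az":0,"jaw":-1},{"tx":0.038,"ty":0,"tz":0.093,"ax":0,"ay":0,"az":0,"jaw":-1},{"tx":0.044,"ty":0,"tz":0.112,"ax":0,"ay":0,"az":0,"jaw":-1},{"tx":0.05,"ty":0,"tz":0.131,"ax":0,"ay":0,"az":0,"jaw":-1},{"tx":0.055,"ty":0,"tz":0.15,"ax":0,"ay":0,"az":0,"jaw":-1},{"tx":0.06,"ty":0,"tz":0.17,"ax":0,"ay":0,"az":0,"jaw":-1},{"tx":0.064,"ty":0,"tz":0.189,"ax":0,"ay":0,"az":0,"jaw":-1}])

```text
t: 11.25
position: [0.5225, 0.1536, 0.1588]
orientation: [1.784, 2.585, 0.005]
force: [-1.5, 1.0, 10.0]
opening: -0.0
grip_force: 5.1
```

move_arm(commands=[{"tx":0.004,"ty":0,"tz":0.02,"ax":0,"ay":0,"az":0,"jaw":-1},{"tx":0.007,"ty":0,"tz":0.038,"ax":0,"ay":0,"az":0,"jaw":-1},{"tx":0.01,"ty":0,"tz":0.055,"ax":0,"ay":0,"az":0,"jaw":-1},{"tx":0.012,"ty":0,"tz":0.07,"ax":0,"ay":0,"az":0,"jaw":-1},{"tx":0.014,"ty":0,"tz":0.085,"ax":0,"ay":0,"az":0,"jaw":-1},{"tx":0.015,"ty":0,"tz":0.1,"ax":0,"ay":0,"az":0,"jaw":-1},{"tx":0.016,"ty":0,"tz":0.115,"ax":0,"ay":0,"az":0,"jaw":-1},{"tx":0.016,"ty":0,"tz":0.13,"ax":0,"ay":0,"az":0,"jaw":-1},{"tx":0.016,"ty":0,"tz":0.14,"ax":0,"ay":0,"az":0,"jaw":-1},{"tx":0.016,"ty":0,"tz":0.145,"ax":0,"ay":0,"az":0,"jaw":-1}])

```text
t: 12.25
position: [0.5208, 0.158, 0.1148]
orientation: [1.784, 2.585, 0.004]
force: [-0.3, 1.6, 5.9]
opening: 0.0001
grip_force: 3.1
```

move_arm(commands=[{"tx":0,"ty":0,"tz":0.004,"ax":0,"ay":0,"az":0,"jaw":-1},{"tx":0,"ty":0,"tz":0.008,"ax":0,"ay":0,"az":0,"jaw":-1},{"tx":0,"ty":0,"tz":0.012,"ax":0,"ay":0,"az":0,"jaw":-1},{"tx":0,"ty":0,"tz":0.016,"ax":0,"ay":0,"az":0,"jaw":-1},{"tx":0,"ty":0,"tz":0.019,"ax":0,"ay":0,"az":0,"jaw":-1},{"tx":0,"ty":0,"tz":0.021,"ax":0,"ay":0,"az":0,"jaw":-1},{"tx":0,"ty":0,"tz":0.021,"ax":0,"ay":0,"az":0,"jaw":-1},{"tx":0,"ty":0,"tz":0.021,"ax":0,"ay":0,"az":0,"jaw":-1},{"tx":0,"ty":0,"tz":0.021,"ax":0,"ay":0,"az":0,"jaw":-1},{"tx":0,"ty":0,"tz":0.021,"ax":0,"ay":0,"az":0,"jaw":-1}])

```text
t: 13.25
position: [0.5209, 0.1581, 0.1108]
orientation: [1.784, 2.584, 0.006]
force: [-4.9, 0.4, 25.3]
opening: 0.0
grip_force: 12.8
```

The force is 25 N at z=0.111, so the arm is on its stop. I'll lift clear and verify.

move_arm(commands=[{"tx":0,"ty":0,"tz":-0.01,"ax":0,"ay":0,"az":0,"jaw":-1},{"tx":0,"ty":0,"tz":-0.03,"ax":0,"ay":0,"az":0,"jaw":-1},{"tx":0,"ty":0,"tz":-0.08,"ax":0,"ay":0,"az":0,"jaw":-1},{"tx":0,"ty":0,"tz":-0.2,"ax":0,"ay":0,"az":0,"jaw":-1},{"tx":0,"ty":0,"tz":-0.35,"ax":0,"ay":0,"az":0,"jaw":-1},{"tx":0,"ty":0,"tz":-0.5,"ax":0,"ay":0,"az":0,"jaw":-1},{"tx":-0.2,"ty":0.3,"tz":-0.7,"ax":0,"ay":0,"az":0,"jaw":-1},{"tx":-0.2,"ty":0.5,"tz":-0.7,"ax":0,"ay":0,"az":0,"jaw":-1},{"tx":-0.2,"ty":0.5,"tz":-0.7,"ax":0,"ay":0,"az":0,"jaw":-1},{"tx":-0.2,"ty":0.5,"tz":-0.7,"ax":0,"ay":0,"az":0,"jaw":-1}])

```text
t: 14.25
position: [0.6848, 0.1533, 0.3189]
orientation: [1.785, 2.582, 0.003]
force: [0.7, 0.8, -0.2]
opening: -0.0
grip_force: 0.0
```

```bash
python3 - <<'E'
from h import *
plan()
for n in("side","top"):
    m=camera_model(n);im,d=camera(n);cv2.imwrite(f"pics/{n}9.png",im[:,:,::-1]);W=world(n,d,m)
    for nm,(x,y,r,lo,hi) in dict(saddle=(.521,.1564,.02,.09,.2),pad=(.652,-.185,.012,.07,.13)).items():
        k=(np.hypot(W[...,0]-x,W[...,1]-y)<r)&(W[...,2]>lo)&(W[...,2]<hi);print(n,nm,k.sum(),np.median(W[...,2][k]) if k.any() else None)
E
```

```text
14.25 [0.6848 0.1533 0.3189] [ 0.7  0.8 -0.2] q [-0.34  0.73  0.12  1.19 -0.09  1.22  0.14]
side saddle 361 0.11226081682962319
side pad 18 0.09432906502044144
top saddle 56 0.11137913795738918
top pad 135 0.09256959696384492
```

View pics/side9.png

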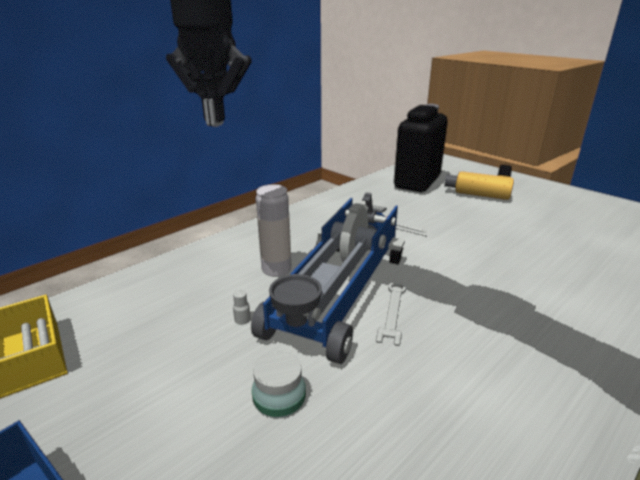

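View pics/top9.png

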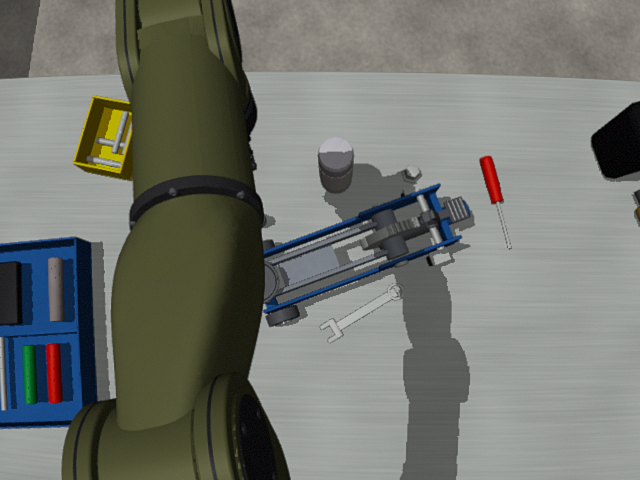

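The views show the saddle down at (297,290) in the side view with its floor at about 0.111 m. The pad is pressed (0.093 m) at (460,208) in the top view. The can, nut, wrench, screwdriver, tin and socket are where they were, and the robot is clear.

```bash
python3 -c "
from cell import *
print(sign_off())"
```

```text
the job is handed in; nothing more can be done
None
```

The job is handed in: the pawl is pressed free, the lift arm is down on its stop (cup floor at about 111 mm), the bystanders look unmoved, and the robot is clear of everything; the judge's verdict was not shown.

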